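Weigh a stack of craft cases with the release knob held in

ROBOT

A 6-joint arm with a two-finger parallel gripper is mounted at the origin on the work surface. World frame = base frame: x ahead of the robot, y to its left, z up, the work surface at z = 0. Lengths are in m, angles in rad, forces in N, time in s.
With the tool pointing down it reaches from about 0.375 to 0.825 m from the base axis. Payload 5.5 kg.
Tool frame: the origin (TCP) lies on the centre line of the jaws, within the pads' length; the fingertips stand 8 mm ahead of it and the grasp point (between the pads) lies 11 mm behind it; z points along the fingers, y is the direction in which the jaws open and shut (so a half turn about z gives the same grasp; the last joint's range is limited). The gripper opens to 85 mm and grips with 20 to 120 N. Pads are 22 mm wide; open, the fingers measure 114 mm over their backs; the gripper's body (76 mm by 85 mm) begins 54 mm behind the grasp point. The pads swing forward as they close: fully open they stand 13 mm farther back than shut.
Start: joints at [1.285, 0.314, -0.047, 1.21, 0, 1.571], TCP at [0.169, 0.576, 0.239] pointing down, gripper open.
Joint ranges: [-2.67, 2.67], [-0.69, 1.73], [-1.03, 1.25], [-2.08, 2.16], [-1.42, 1.45], [-3.14, 3.14]. Speed limits (rad/s): [2.39, 2.39, 3.01, 3.14, 3.14, 3.14].

INTERFACE

Orientations are given as a unit quaternion [w, x, y, z].
In Python, from cell import robot gives the robot as it stands.
- The arm moves only by the tool drive_tool, never from a script. Its argument "commands" is one flat list of numbers, 6 for each row, row after row: the shift along the world's x, y, z in cm, then the turn, a rotation vector about the world's x, y, z in rad. In form: [dx, dy, dz, rx, ry, rz, dx, dy, dz, rx, ry, rz, ...]. A call has 1 to 10 rows; each row is the pose to reach, as a shift and turn from the pose commanded when the call began; what a row does not reach only later rows make up. A row lasts 1/10 s, in which the tool goes at most 50 mm and 8.59 degrees, less where a joint would pass 70% of its speed; a pose out of reach is approached as far as the arm can. A call with a gripper value outside its range is refused whole. "claw" is the finger opening in cm, from 0 to 8.54, set as the call begins (left out, the last holds). The fingers move at their own pace and stop on an object; "grip_force" is the grip in N (left out, the last holds). Time passes only in rows, so rows that repeat a pose let the fingers close. It gives the time, the measured TCP pose, the force and the opening at its end, in the units of the state.
- robot.get_state(): the state, without advancing time (a new reading comes with each control period).
- robot.grab_frame(name): name is "scene" or "top" or "wrist"; returns a dict with "frame" (480x640x3 uint8, red, green, blue), "fx", "fy", "cx", "cy" (pixels), "R" (3x3) and "t" (3): a world point X has camera coordinates R X + t. Camera axes: x right, y down, z forward; pixel columns grow to the right and rows downward; lengths in m; the calibration is good to about 2 mm. A picture is of the moment at which its call begins. There is no depth.
- robot.close_job(): hands the job in, once; it reports no verdict.
The state is a dict: "time": time; "joints": joint angles; "joint_vel": joint speeds; "joint_torque": joint torques, N m; "tool_pos": TCP position; "eef_rot": TCP orientation; "contact_force": force on the tool from outside, world axes, zero at the start; "moment": the same for the moment, N m; "grip_width": finger opening in m.
Only numpy, scipy, OpenCV 4.12 (cv2) and the standard library are available. Lean on these libraries where they do the work, as an engineer would, in place of code of your own. Each camera call takes 0.05 s, during which the arm holds its last target. There are 200 camera calls.

TASK

One tin case already lies on the pan of the bench scale: without shifting it, stack the tall tin case squarely on it, edges lined up, and then the flat tin case squarely on top. Next pick up the loose control knob, turn it so that its D-shaped bore matches the flat of the scale's upright D-shaft, push it fully onto the shaft, press shaft and knob down to the bottom of the spring travel, and finish while still gripping and pressing the knob down, since the scale only weighs as long as it is held in. Leave the other things on the table where they are.

Things in the scene. Friction and masses are not known exactly. Their poses are not given: they have to be found in the camera images.
- scale: white bench scale standing fixed on the table, 150 mm (its x) by 280 mm (y); its deck is 50 mm above the table. A square steel pan, 130 mm a side, its top 58 mm above the table, has its centre at scale y = +65 mm; the knob turret stands on the deck at about scale y = -85 mm. Origin: centre of the underside.
- case_base: closed tin case with a flat lid, 90 mm long (its x axis), 60 mm wide (y), 36 mm tall, about 350 g; origin at the centre of its underside, z up; it lies loose on the pan, flat on its bottom, and is the foot of the stack
- case_tall: closed tin case with a flat lid, 90 mm long (its x axis), 60 mm wide (y), 40 mm tall, about 300 g; origin at the centre of its underside, z up; the tallest of the three cases, starts on the table; second in the stack
- case_flat: closed tin case with a flat lid, 90 mm long (its x axis), 60 mm wide (y), 28 mm tall, about 220 g; origin at the centre of its underside, z up; the lowest of the three cases, starts on the table; goes on top of the stack
- knob: loose black knob, upright on the table, bore down, 42 mm tall, 60 g; origin at the centre of its underside, z up. Round skirt 46 mm across, 18 mm tall; on it a bar grip 44 mm long (knob x), 14 mm thick (y), 24 mm tall. D-shaped bore below, with its flat on the knob's +x side: a white line on one half of the bar's top and a nub at that end of the bar show this side.
- knob_seat (a point): centre of the ceiling of the knob's bore, on its axis, 16 mm above its underside; it meets the shaft's top when the knob is fully on. The bore is 16 mm deep, 20 mm in diameter, its flat 6 mm from the axis on the knob's +x side.
- turret: fixed grey round plinth on the scale's deck, 64 mm across, 12 mm tall, from which the D-shaft rises; it is turned differently each time. Origin: centre of its underside, on the shaft's axis; its +x axis points to the side of the shaft that has the flat, and a white tick on its rim marks that side.
- shaft_top (a point): centre of the top of the upright steel D-shaft: 18 mm diameter, flat 5 mm from the axis on the turret's +x side, top edges chamfered 2 mm. Unpressed, it is 36 mm above the turret's underside (86 mm above the table); it does not turn. With the knob fully on and not pressed, the knob's underside is 8 mm above the turret's top.
- shaft (a joint): how far the sprung shaft is pressed down, in m: 0 is up, 0.006 is the bottom stop. It starts to move at about 5.4 N and reaches the stop at about 11 N; it springs back when let go.
- bead_jar: bystander: bead jar with a screw lid, 84 mm across, 110 mm tall, origin under its centre
- glue: bystander: closed glue bottle, 42 mm across, 130 mm tall, origin under its centre
- round_tin: bystander: low round tin, 72 mm across, 45 mm tall, origin under its centre
- tape: bystander: roll of paper tape lying flat, 84 mm across, 22 mm tall, origin under its centre
- brush: bystander: paint brush with a wooden handle, lying on the table, about 20 cm long
- mug: bystander: white mug, 76 mm across, 90 mm tall, origin under its centre
Things that resemble listed ones, but are neither listed nor needed, are in the scene too. Leave any red or turquoise look-alike of the case_tall alone.

How it is judged:
By the outcome, as a careful person would: the job done as asked, in the order asked, and still so for the second after the job is handed in, while the arm keeps its last pose, push and grip.
It also fails if it takes over 67 s, if anything falls off the work surface, if the arm or the gripper's body presses on something with over 40 N, if the wrist force passes 120 N, or if a joint passes its speed limit or range.

## Working session

There is one attempt and no reset: what is moved stays moved. The work goes in short steps, Python scripts to look and compute and a tool call to move; the robot and the scene stay as the last step left them, time stands still between calls to the robot, and variables do not carry over. Pictures are saved under pics/ and viewed, about 8 in all and at most 12, crops included, and the job is handed in when it is done.

Besides the shell and the picture viewer there is one more tool, called after "Emit:" in YAML: its name, and indented under it one key for each argument. drive_tool: Moves the arm, as the interface text tells. Its arguments: {"type":"object","properties":{"commands":{"type":"array"},"claw":{"type":"number"},"grip_force":{"type":"number"}},"required":["commands"]}

```bash
ls; mkdir -p pics; cat > h.py <<'E'
import numpy as np, cv2, json
from cell import robot
def grab(n, tag):
    f=robot.grab_frame(n); cv2.imwrite(f'pics/{tag}.png', f['frame'][:,:,::-1]); 
    np.savez(f'pics/{tag}.npz', **f); return f
def load(tag): return dict(np.load(f'pics/{tag}.npz'))
def pix(f,X):
    c=np.asarray(f['R'])@np.asarray(X,float)+f['t']; return float(f['fx']*c[0]/c[2]+f['cx']), float(f['fy']*c[1]/c[2]+f['cy'])
def ray(f,u,v,z):
    R=np.asarray(f['R']); d=R.T@np.array([(u-f['cx'])/f['fx'],(v-f['cy'])/f['fy'],1]); o=-R.T@f['t']
    return (o+d*(z-o[2])/d[2])
def crop(tag,u0,v0,u1,v1,s,out):
    im=cv2.imread(f'pics/{tag}.png')[v0:v1,u0:u1]; cv2.imwrite(f'pics/{out}.png', cv2.resize(im,None,fx=s,fy=s,interpolation=cv2.INTER_CUBIC))
E
python3 - <<'E'
from h import *
a=grab('top','top0');b=grab('scene','scene0')
for f in(a,b): print(f['fx'],-np.asarray(f['R']).T@f['t'],f['R'])
print(robot.get_state())
E
```

```text
pics
600.8979253697621 [ 0.36345321 -0.01674533  1.41559231] [[ 0.01340893 -0.99976576 -0.01698891]
 [-0.99177911 -0.01113563 -0.12747626]
 [ 0.12725722  0.01855857 -0.99169611]]
557.412371930524 [ 1.1815417  -0.42815245  1.19729093] [[ 0.55216555  0.83372272  0.00443208]
 [ 0.69274886 -0.4558292  -0.55885486]
 [-0.46390971  0.31165072 -0.82925364]]
{'time': 0.1, 'joints': array([ 1.28500796e+00,  3.14162980e-01, -4.79388411e-02,  1.21018588e+00,
        2.47120381e-05,  1.57078497e+00]), 'joint_vel': array([-0.00030196, -0.00196725,  0.00124486, -0.00081308, -0.0009687 ,
       -0.00134851]), 'joint_torque': array([ 1.96553975e-05, -5.40770566e+01,  3.40539694e+01,  1.12120921e-02,
       -8.43482127e-06, -9.53544742e-06]), 'tool_pos': array([0.16900517, 0.5752048 , 0.2385338 ]), 'eef_rot': array([-1.18426640e-04,  1.42402741e-01,  9.89808518e-01, -7.36328666e-04]), 'contact_force': array([-1.11805019, -0.36135957, -0.38838201]), 'moment': array([ 0.0514245 , -0.02061309,  0.03526149]), 'grip_width': 0.08552972988871281}
```

View pics/top0.png

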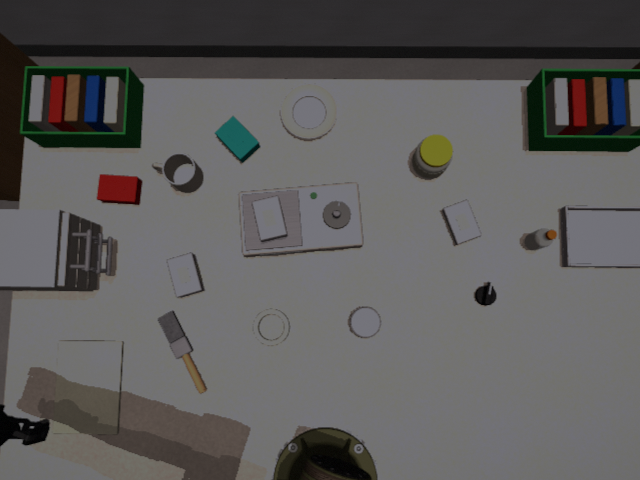

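View pics/scene0.png

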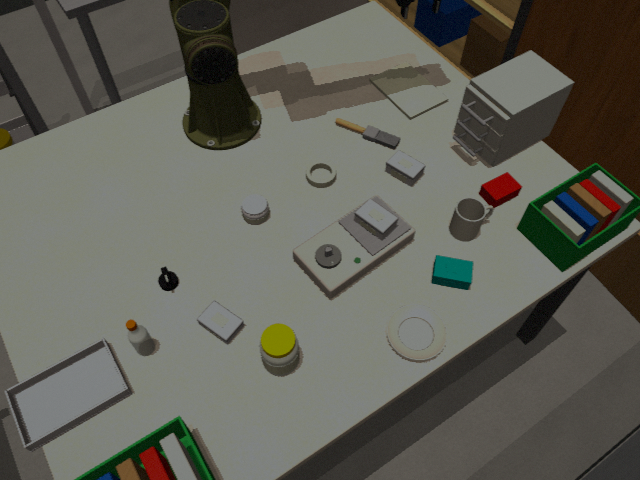

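Overview, top view: the base case is on the pan at (269,219), turret at (337,214) and knob at (486,295). White case candidates are at (185,275) and (462,222); the red (119,189) and turquoise (238,139) cases are look-alikes. I'll enlarge both white ones, the turret and the knob.

```bash
python3 - <<'E'
from h import *
def c(tag,u,v,w,h,W,H):
    im=cv2.imread(f'pics/{tag}.png')[v:v+h,u:u+w]; im=cv2.resize(im,(W,H),interpolation=cv2.INTER_CUBIC)
    return np.clip(im.astype(float)*1.5,0,255).astype(np.uint8)
r1=[c('top0',155,245,60,60,260,300),c('top0',432,192,60,60,260,300),c('top0',460,265,50,60,260,300)]
r2=[c('scene0',375,140,60,60,260,300),c('scene0',190,290,60,60,260,300),c('top0',310,185,60,60,260,300)]
cv2.imwrite('pics/m1.png',np.vstack([np.hstack(r1),np.hstack(r2)]))
im=cv2.imread('pics/top0.png')[170:270,230:370]; cv2.imwrite('pics/m2.png',np.clip(cv2.resize(im,(784,560),interpolation=cv2.INTER_CUBIC)*1.5,0,255).astype(np.uint8))
E
```

```text
(no output)
```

View pics/m1.png

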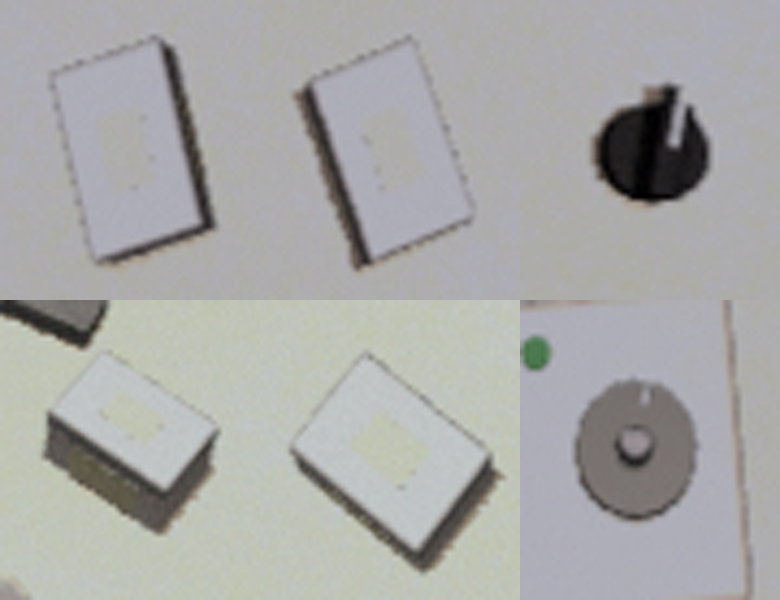

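View pics/m2.png

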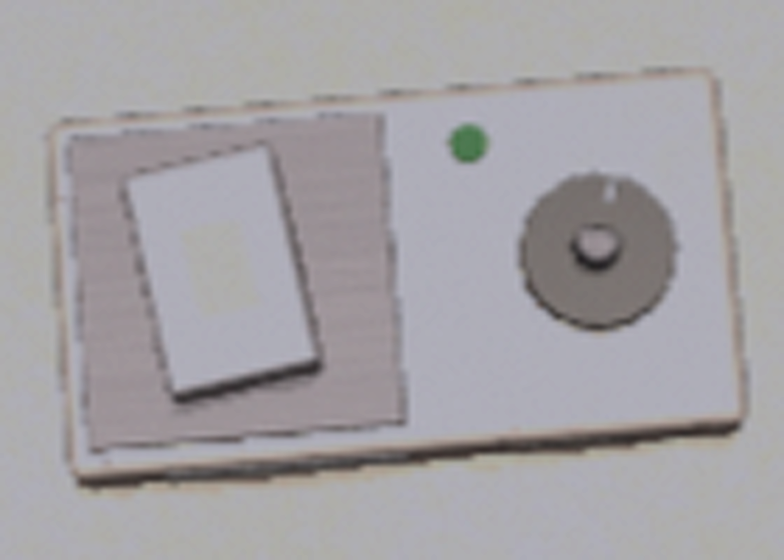

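The case at top (185,275) shows much taller sides in the scene crop, so it should be case_tall. The one at (462,222) should be case_flat. I'll check the heights by fitting, and compute poses.

```bash
cat >> h.py <<'E'
from scipy.optimize import least_squares
def fitrect(views, h, x0, L=.09, W=.06):
    """views: list of (frame, 4 pixel corners in order +x+y,+x-y,-x-y,-x+y)"""
    def pts(p):
        c,s=np.cos(p[2]),np.sin(p[2])
        return [np.array([p[0]+c*a-s*b,p[1]+s*a+c*b,h]) for a,b in((L/2,W/2),(L/2,-W/2),(-L/2,-W/2),(-L/2,W/2))]
    f=lambda p: np.concatenate([np.array(pix(fr,X))-q for fr,qs in views for X,q in zip(pts(p),np.array(qs))])
    r=least_squares(f,x0); return r.x, np.abs(r.fun).max()
E
python3 - <<'E'
from h import *
t=load('top0');s=load('scene0')
def A(q,u,v,sx,sy): return [(u+x/sx,v+y/sy) for x,y in q]
L=A([(50,73),(160,37),(203,228),(97,262)],155,245,4.333,5)
Rr=A([(313-260,80),(412-260,37),(474-260,218),(370-260,262)],432,192,4.333,5)
B=A([(127,178),(268,145),(320,360),(174,395)],230,170,5.6,5.6)
# scene corners
sL=A([(50,412),(105,350),(218,430),(165,493)],375,140-60,4.333,5)
sR=A([(290-260,452),(365-260,353),(491-260,458),(420-260,555)],190,290-60,4.333,5)
for n,q,sq,hs in(('L',L,sL,(.028,.04)),('R',Rr,sR,(.028,.04)),('B',B,None,(.094,))):
    for h in hs:
        g=ray(t,*np.mean(q,0),h)
        v=[(t,q)]; print(n,h,fitrect(v,h,[g[0],g[1],0.2]), end=' ')
        if sq: print('scene centre',ray(s,*np.mean(sq,0),h)[:2])
print()
print('turret',ray(t,230+599/5.6,170+251/5.6,.062),'tick',ray(t,230+611/5.6,170+190/5.6,.062),'shaft',ray(t,230+600/5.6,170+243/5.6,.086))
k=lambda x,y,z:ray(t,460+x/5.2,265+y/5,z)
print('knob skirt',k(133,153,.018),'line',k(165,88,.042),k(155,148,.042))
E
```

```text
L 0.028 (array([0.45793622, 0.32992721, 0.30152295]), np.float64(0.7364996717916483)) scene centre [0.45502132 0.33476973]
L 0.04 (array([0.45712606, 0.32693068, 0.3016137 ]), np.float64(0.6103977299216012)) scene centre [0.46247733 0.32694014]
R 0.028 (array([ 0.58970108, -0.31494109,  0.35124076]), np.float64(0.7077714704132063)) scene centre [ 0.59452564 -0.31559918]
R 0.04 (array([ 0.58775144, -0.31236081,  0.35113598]), np.float64(0.8719765703935423)) scene centre [ 0.60054997 -0.31675428]
B 0.094 (array([0.58280307, 0.12782965, 0.24671965]), np.float64(0.4583006589781746)) 
turret [ 0.59718425 -0.0223787   0.062     ] tick [ 0.62250722 -0.02701668  0.062     ] shaft [ 0.59629336 -0.02264532  0.086     ]
knob skirt [ 0.4194033  -0.36736462  0.018     ] line [ 0.4480872  -0.37588918  0.042     ] [ 0.42082571 -0.37094371  0.042     ]
```

case_tall is L, since its top and scene fits agree at 40 mm. case_flat is R, which agrees at 28 mm. Moving above case_tall for a wrist look.

Emit:
drive_tool:
  commands: [7,-6,0,0,0,0.147,14.4,-12.4,0,0,0,0.293,21.6,-18.6,0,0,0,0.44,28.8,-24.8,0,0,0,0.587,28.8,-24.8,0,0,0,0.587,28.8,-24.8,0,0,0,0.587,28.8,-24.8,0,0,0,0.587,28.8,-24.8,0,0,0,0.587,28.8,-24.8,0,0,0,0.587,28.8,-24.8,0,0,0,0.587]
  claw: 8.54

```text
time: 1.1
tool_pos: [0.4574, 0.3268, 0.2388]
eef_rot: [-0.001, -0.149, 0.989, -0.0]
contact_force: [-0.2, 0.2, -0.3]
grip_width: 0.0853
```

```bash
python3 - <<'E'
from h import *
f=grab('wrist','w1'); R=np.asarray(f['R']);print(f['fx'],-R.T@f['t'],R)
s=robot.get_state();print(s['time'],s['joints'],s['tool_pos'],s['eef_rot'])
im=cv2.imread('pics/w1.png');cv2.imwrite('pics/w1b.png',np.clip(im*1.4,0,255).astype(np.uint8))
E
```

```text
396.658867517468 [0.38608409 0.30493982 0.37282319] [[-2.94205921e-01  9.55742055e-01 -4.85897636e-06]
 [ 9.12529515e-01  2.80905323e-01  2.97291243e-01]
 [ 2.84135109e-01  8.74604100e-02 -9.54786844e-01]]
1.15 [ 6.21834067e-01  2.43052973e-01 -1.41552851e-01  1.18720729e+00
  5.13637665e-04  3.21233120e-01] [0.45675574 0.32755243 0.23887224] [-5.69576016e-04 -1.49735072e-01  9.88725990e-01 -2.14716320e-06]
```

View pics/w1b.png

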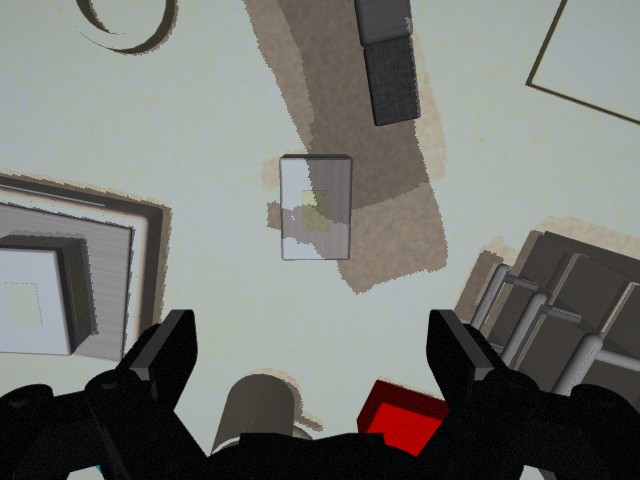

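The wrist view shows case_tall's lid with corners (282,157), (351,157), (351,260), (282,260); the case is well aligned with the jaws. Base case and pan are at the left edge.

```bash
python3 - <<'E'
from h import *
f=load('w1')
for h in(.028,.04): print(fitrect([(f,[(351,260),(282,260),(282,157),(351,157)])],h,[.457,.327,.3]))
E
```

```text
(array([0.46205098, 0.33307032, 0.30123443]), np.float64(2.3694390510778476))
(array([0.45966019, 0.33216989, 0.30128316]), np.float64(1.8735074343150586))
```

```bash
python3 - <<'E'
from h import *
f=load('w1'); print(f['cx'],f['cy'],f['fy'])
for q in [(351,260),(282,260),(282,157),(351,157)]: print(ray(f,*q,.04))
g=cv2.cvtColor(f['frame'],cv2.COLOR_RGB2GRAY).astype(int)
print(g[185,270:294],g[185,340:364],g[250,270:294],g[250,340:364]); print(g[148:166,300],g[250:270,300],g[148:166,335],g[250:270,335])
E
```

```text
311.39873746522665 238.58735945641888 396.658867517468
[0.49387332 0.37515452 0.04      ]
[0.51201824 0.31621029 0.04      ]
[0.42482164 0.29145775 0.04      ]
[0.40805557 0.34592305 0.04      ]
[121 123 120 122 119 118 120 120 118 115  68  86 113 128 127 129 129 127
 129 131 128 131 130 127] [73 73 74 75 77 77 76 76 76 66 51 47 69 70 69 69 69 66 65 67 67 67 67 65] [128 128 128 129 128 128 129 128 129 128 126 102  93 103 131 130 130 130
 130 130 130 132 132 130] [94 92 94 98 99 97 96 93 62 59 89 92 93 90 87 89 91 91 93 96 95 96 94 92]
[126 126 125 119 116 116  57  42  33  43  86 104 126 129 129 128 129 129] [129 129 131 128 130 130 128 130 125  93 125 128 129 130 128 128 129 129
 129 127] [66 70 70 72 71 71 46 42 36 36 46 49 72 76 76 76 77 75] [ 94  94  96  96  93  95  94  96  80  56 125 129 127 129 129 128 132 130
 129 128]
```

```bash
python3 - <<'E'
from h import *
f=load('w1');t=load('top0')
for h in(.028,.04): print(fitrect([(f,[(348.3,259.3),(282.3,259.3),(280.7,158),(351.3,158)])],h,[.457,.327,.3]))
# project onto top view for comparison
for X in([.457,.327,.04],[.4593,.331,.04]): print(pix(t,X))
# edges of base lid in wrist view?
E
```

```text
(array([0.46246422, 0.33240635, 0.29607331]), np.float64(1.4646705029562668))
(array([0.46006115, 0.33152922, 0.29611821]), np.float64(1.0579319303438979))
(184.3788763802589, 274.9771934452591)
(182.69130114616434, 273.9575175828792)
```

Wrist and top cameras disagree by about 4 mm (calibration). I'll view the base from the same relative pose, so that the wrist camera's bias cancels.

Emit:
drive_tool:
  commands: [3,-5,2.5,0,0,-0.02,6,-9,5.4,0,0,-0.053,9,-14,5.4,0,0,-0.053,12.6,-19.9,5.4,0,0,-0.053,12.6,-19.9,5.4,0,0,-0.053,12.6,-19.9,5.4,0,0,-0.053,12.6,-19.9,5.4,0,0,-0.053,12.6,-19.9,5.4,0,0,-0.053]

```text
time: 1.95
tool_pos: [0.5822, 0.1305, 0.2931]
eef_rot: [-0.0, -0.125, 0.992, 0.0]
contact_force: [-0.1, -0.1, 0.2]
grip_width: 0.0857
```

```bash
python3 - <<'E'
from h import *
f=grab('wrist','w2'); s=robot.get_state();print(s['time'],s['tool_pos'],s['eef_rot'])
im=cv2.imread('pics/w2.png');cv2.imwrite('pics/w2b.png',np.clip(cv2.resize(im[60:340,60:460],(800,560),interpolation=cv2.INTER_CUBIC)*1.4,0,255).astype(np.uint8))
E
```

```text
2.0 [0.58216592 0.13054391 0.29319992] [-2.83732861e-04 -1.25098781e-01  9.92144231e-01  1.99520764e-04]
```

View pics/w2b.png

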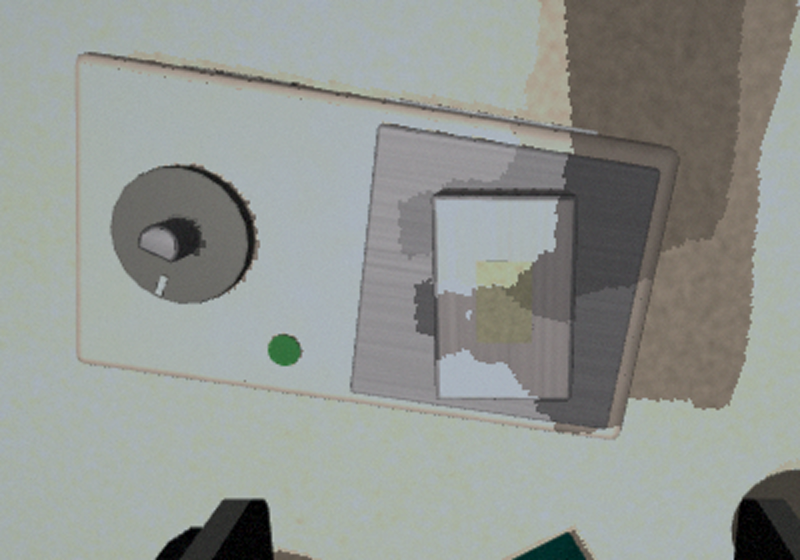

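Base lid corners in full pixels are (277,158), (347,158), (345,260), (279,259): the same as case_tall had, but about 3.5 px further left. The turret tick at crop (161,287) and the D-shaft at crop (158,242) are clear.

```bash
cat >> h.py <<'E'
def toolframe(f,p,th):
    "offset of p from wrist camera centre, along case x and y (th)"
    C=-np.asarray(f['R']).T@f['t']; d=np.asarray(p[:2])-C[:2]; c,s=np.cos(th),np.sin(th)
    return np.round([c*d[0]+s*d[1],-s*d[0]+c*d[1]],4)
E
python3 - <<'E'
from h import *
a=load('w1');b=load('w2')
def edges(f,uL,uR,vT,vB):
    g=cv2.GaussianBlur(cv2.cvtColor(f['frame'],cv2.COLOR_RGB2GRAY),(3,3),0).astype(int)
    for v in(175,185,195,210,225,240,250): print(v, uL-6+g[v,uL-6:uL+7].argmin(), uR-6+g[v,uR-6:uR+7].argmin(), end=' | ')
    for u in(290,300,310,320,330,340): print(u, vT-6+g[vT-6:vT+7,u].argmin(), vB-6+g[vB-6:vB+7,u].argmin(), end=' | ')
    print()
edges(a,281,350,158,259);edges(b,278,346,158,259)
for f,q,h in((a,[(348.3,259.3),(282.3,259.3),(280.7,158),(351.3,158)],.04),(b,[(345,259.3),(279,259.3),(277,158),(347.5,158)],.094)):
    p,e=fitrect([(f,q)],h,[.5,.2,.3]); print(p,e,toolframe(f,p,p[2]), -np.asarray(f['R']).T@f['t'])
k=lambda x,y,z:ray(b,60+x/2,60+y/2,z)
c=k(179.5,234.5,.062);print('turret',c,'tick',k(161,287,.062)-c,'shaft',k(158,240,.086))
E
```

```text
175 280 351 | 185 280 351 | 195 281 350 | 210 281 350 | 225 281 349 | 240 282 349 | 250 282 349 | 290 156 259 | 300 156 259 | 310 156 259 | 320 156 253 | 330 156 258 | 340 156 259 | 
175 276 348 | 185 276 347 | 195 276 347 | 210 277 346 | 225 277 346 | 240 277 346 | 250 277 345 | 290 156 260 | 300 156 259 | 310 156 260 | 320 156 260 | 330 156 260 | 340 157 260 | 
[0.46006115 0.33152922 0.29611819] 1.057931003033275 [0.0785 0.0038] [0.38608409 0.30493982 0.37282319]
[0.58587935 0.13228322 0.24886123] 1.0512716172793262 [0.0787 0.0009] [0.5097971  0.11200313 0.42708895]
turret [ 0.59958904 -0.01826403  0.062     ] tick [ 0.02672556 -0.00520379  0.        ] shaft [ 0.59833968 -0.01835726  0.086     ]
```

Emit:
drive_tool:
  commands: [-2.5,4,0,0,0,0.01,-5,8,0,0,0,0.02,-7.5,12,-1,0,0,0.03,-10,16,-3,0,0,0.045,-12.33,20.4,-5.4,0,0,0.053,-12.33,20.4,-5.4,0,0,0.053,-12.33,20.4,-9,0,0,0.053,-12.33,20.4,-13,0,0,0.053,-12.33,20.4,-17,0,0,0.053,-12.33,20.4,-19,0,0,0.053]

```text
time: 3.0
tool_pos: [0.4572, 0.3322, 0.1003]
eef_rot: [-0.002, -0.151, 0.989, -0.001]
contact_force: [0.0, -0.8, -0.2]
grip_width: 0.0851
```

Emit:
drive_tool:
  commands: [0,0,-2,0,0,0,0,0,-4,0,0,0,0,0,-6,0,0,0,0,0,-7.5,0,0,0,0,0,-8.3,0,0,0,0,0,-8.3,0,0,0,0,0,-8.3,0,0,0]

```text
time: 3.7
tool_pos: [0.4599, 0.3332, 0.0209]
eef_rot: [0.0, -0.15, 0.989, 0.0]
contact_force: [0.8, 0.4, -0.5]
grip_width: 0.086
```

Grip and lift.

Emit:
drive_tool:
  commands: [0,0,0,0,0,0,0,0,0,0,0,0,0,0,0,0,0,0,0,0,0,0,0,0,0,0,0,0,0,0,0,0,0,0,0,0,0,0,0,0,0,0,0,0,0,0,0,0,0,0,0,0,0,0]
  claw: 5.0
  grip_force: 50

```text
time: 4.6
tool_pos: [0.4607, 0.3329, 0.0215]
eef_rot: [0.001, -0.15, 0.989, 0.0]
contact_force: [-1.2, -1.3, 4.5]
grip_width: 0.0587
```

```bash
python3 - <<'E'
from h import *
f=grab('wrist','w3'); s=robot.get_state();print(s['time'],s['tool_pos'],s['eef_rot'],s['grip_width'],s['contact_force'])
C=-np.asarray(f['R']).T@f['t'];print(C-s['tool_pos'])
im=cv2.imread('pics/w3.png');cv2.imwrite('pics/w3b.png',np.clip(cv2.resize(im[180:480,120:520],(800,600),interpolation=cv2.INTER_CUBIC)*1.4,0,255).astype(np.uint8))
E
```

```text
4.65 [0.46073968 0.33291899 0.02155877] [ 9.67652178e-04 -1.49962348e-01  9.88691221e-01  1.66853971e-04] 0.05911827474198756 [-0.8114982  -0.8700302   4.59627184]
[-0.0717169  -0.02217621  0.13375537]
```

View pics/w3b.png

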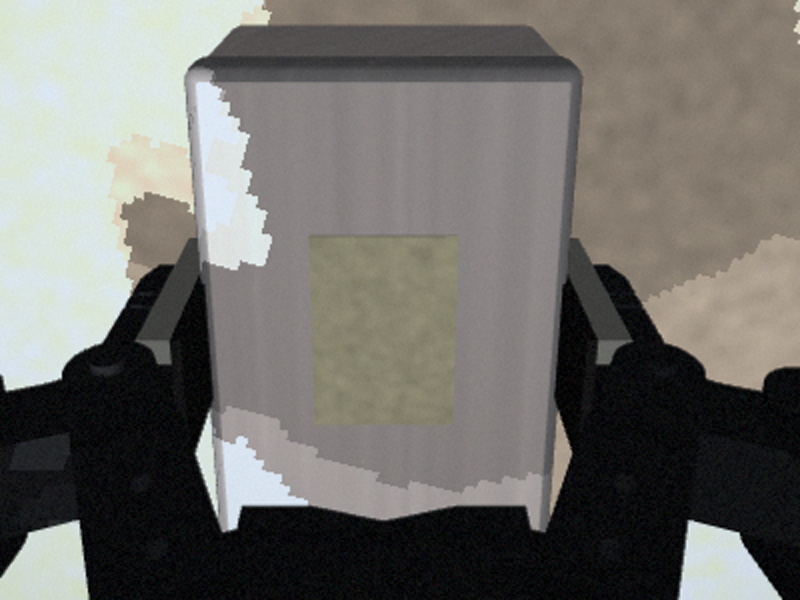

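Gripped and centred: the lid is symmetric between the jaws at crop columns 188 and 581, and the grip width of 59 mm fits. Lift and carry.

Emit:
drive_tool:
  commands: [0,0,3,0,0,0,0,0,7,0,0,0,0,0,11,0,0,0,0,0,14,0,0,0,2,-3,14,0,0,-0.01,4.5,-7,14,0,0,-0.02,7,-11,14,0,0,-0.03,9.5,-15,14,0,0,-0.045,11.5,-18.3,14,0,0,-0.056,12.77,-20.27,14,0,0,-0.056]

```text
time: 5.65
tool_pos: [0.5884, 0.127, 0.16]
eef_rot: [-0.0, -0.121, 0.993, -0.0]
contact_force: [-1.1, 0.8, -4.3]
grip_width: 0.0592
```

Emit:
drive_tool:
  commands: [0,0,0,0,0,0,0,0,0,0,0,0,0,0,-1.5,0,0,0,0,0,-3,0,0,0,0,0,-3.7,0,0,0,0,0,-4.1,0,0,0,0,0,-4.1,0,0,0,0,0,-4.1,0,0,0]

```text
time: 6.45
tool_pos: [0.5878, 0.1303, 0.1199]
eef_rot: [0.0, -0.123, 0.992, 0.0]
contact_force: [0.4, -0.1, -3.8]
grip_width: 0.0592
```

```bash
python3 - <<'E'
from h import *
f=load('w3');C=-np.asarray(f['R']).T@f['t']
p=ray(f,312,180+79/2,.04); print('C3',C,'held edge along',toolframe(f,p,.3006))
p=ray(load('w1'),315.5,158,.04); print('w1 edge along',toolframe(load('w1'),p,.3006))
p=ray(load('w2'),311.5,158,.094); print('w2 edge along',toolframe(load('w2'),p,.2508))
for i in range(3):
    g=robot.grab_frame('wrist');s=robot.get_state();R=np.asarray(g['R']); print(-R.T@g['t'],s['tool_pos'],2*np.arctan2(s['eef_rot'][2],s['eef_rot'][1])-np.pi, np.arctan2(-R[0,0],R[0,1]))
cv2.imwrite('pics/w4.png',g['frame'][:,:,::-1]);np.savez('pics/w4.npz',**g)
for n in('w1','w2','w3'):
    R=np.asarray(load(n)['R']);print(n,np.arctan2(-R[0,0],R[0,1]))
E
```

```text
C3 [0.38902278 0.31074278 0.15531414] held edge along [0.0303 0.0002]
w1 edge along [0.0339 0.0033]
w2 edge along [0.034  0.0002]
[0.51510417 0.11231452 0.25374169] [0.58797648 0.13030672 0.12004274] 0.24552665884328428 0.24543940728261202
[0.5152433  0.11224335 0.25387275] [0.58806524 0.13021885 0.12006979] 0.2453592422925297 0.24527178114917203
[0.5152907  0.11217187 0.25389445] [0.58802275 0.13012409 0.12000917] 0.2452640821325458 0.24513550717846178
w1 0.29862456132346726
w2 0.2502100313278427
w3 0.3008197835999115
```

Emit:
drive_tool:
  commands: [-0.13,0.08,0,0,0,0.004,-0.13,0.08,0,0,0,0.004,-0.13,0.08,-0.1,0,0,0.004,-0.13,0.08,-0.2,0,0,0.004,-0.13,0.08,-0.3,0,0,0.004,-0.13,0.08,-0.3,0,0,0.004]

```text
time: 7.2
tool_pos: [0.5861, 0.1307, 0.116]
eef_rot: [-0.0, -0.124, 0.992, -0.0]
contact_force: [0.2, -0.1, -3.7]
grip_width: 0.0593
```

```bash
python3 - <<'E'
from h import *
f=grab('wrist','w5');grab('scene','s5');s=robot.get_state();R=np.asarray(f['R']); print(-R.T@f['t'],s['tool_pos'],np.arctan2(-R[0,0],R[0,1]),s['contact_force'],s['time'])
im=np.hstack([cv2.resize(cv2.imread('pics/w5.png')[160:400,180:440],(400,370),interpolation=cv2.INTER_CUBIC),cv2.resize(cv2.imread('pics/s5.png')[170:300,300:440],(400,370),interpolation=cv2.INTER_CUBIC)])
cv2.imwrite('pics/m5.png',np.clip(im*1.4,0,255).astype(np.uint8))
E
```

```text
[0.51362746 0.11243417 0.24999249] [0.58620085 0.13072211 0.11619489] 0.24891348452900594 [-0.44285565  0.15564359 -3.37940562] 7.3
```

View pics/m5.png

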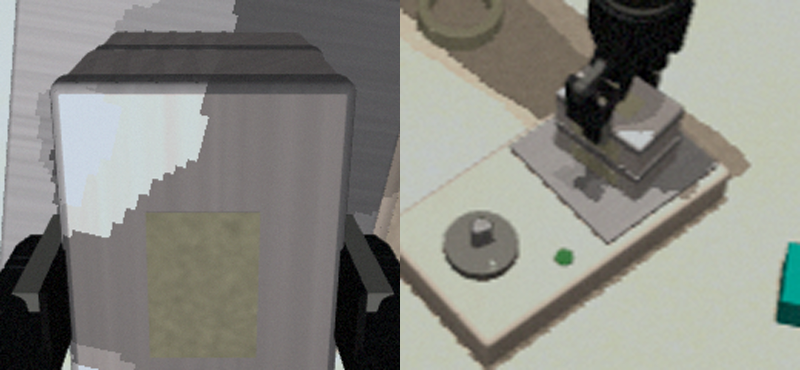

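Wrist crop: base's back edge sits parallel under the held case, and the scene crop shows sides in line. That leaves about 1 mm to lower, with a small nudge.

Emit:
drive_tool:
  commands: [0.03,0.06,0,0,0,0,0.03,0.06,-0.05,0,0,0,0.03,0.06,-0.1,0,0,0,0.03,0.06,-0.1,0,0,0,0.03,0.06,-0.1,0,0,0]

```text
time: 7.8
tool_pos: [0.5867, 0.1314, 0.1156]
eef_rot: [0.0, -0.124, 0.992, 0.0]
contact_force: [-1.1, 0.5, -1.1]
grip_width: 0.0588
```

Emit:
drive_tool:
  commands: [0,0,-0.04,0,0,0,0,0,-0.04,0,0,0,0,0,-0.04,0,0,0]

```text
time: 8.1
tool_pos: [0.5866, 0.1314, 0.1155]
eef_rot: [0.0, -0.124, 0.992, 0.0]
contact_force: [-3.2, 0.1, 5.9]
grip_width: 0.0592
```

Emit:
drive_tool:
  commands: [0,0,0,0,0,0,0,0,0,0,0,0,0,0,0,0,0,0,0,0,0,0,0,0,0,0,0,0,0,0,0,0,1,0,0,0,0,0,4,0,0,0,0,0,8,0,0,0,0,0,12,0,0,0,0,0,17.5,0,0,0]
  claw: 7.6

```text
time: 9.1
tool_pos: [0.5856, 0.1312, 0.2861]
eef_rot: [-0.001, -0.124, 0.992, -0.0]
contact_force: [1.5, 0.3, 0.5]
grip_width: 0.0761
```

Emit:
drive_tool:
  commands: [-0.5,0,21.6,0,0,0,-0.5,0,21.6,0,0,0,-0.5,0,21.6,0,0,0,-0.5,0,21.6,0,0,0,-0.5,0,21.6,0,0,0]
  claw: 8.54

```text
time: 9.6
tool_pos: [0.5813, 0.1313, 0.5075]
eef_rot: [0.004, -0.124, 0.992, 0.0]
contact_force: [1.3, 0.3, -0.2]
grip_width: 0.0854
```

```bash
python3 - <<'E'
from h import *
f=grab('wrist','w6');s=robot.get_state();R=np.asarray(f['R']); print(-R.T@f['t'],s['tool_pos'],np.arctan2(-R[0,0],R[0,1]),s['time'])
im=cv2.imread('pics/w6.png')[120:320,220:400]
cv2.imwrite('pics/m6.png',np.clip(cv2.resize(im,(540,600),interpolation=cv2.INTER_CUBIC)*1.4,0,255).astype(np.uint8))
E
```

```text
[0.50768175 0.11279382 0.64075371] [0.58160712 0.13139153 0.50758666] 0.24897800654942717 9.65
```

View pics/m6.png

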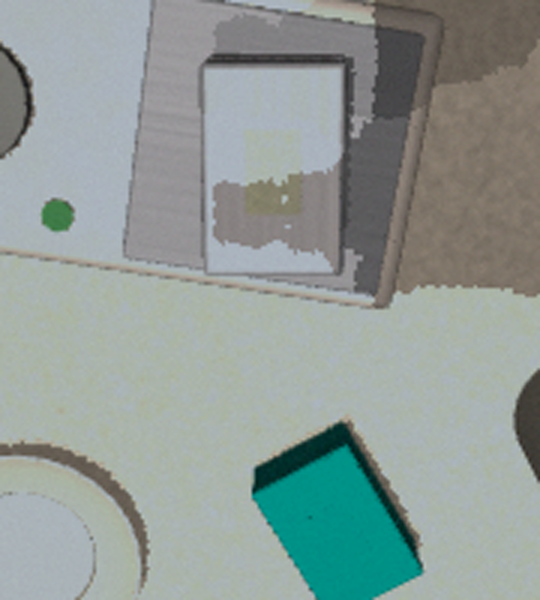

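Tall sits squarely: no base edge shows around its lid at crop x 203–347, y 62–273. Nine pictures used. Next, flat case view, at about (0.5925,-0.311) after the top camera's constant (3, 4.5) mm bias.

Emit:
drive_tool:
  commands: [0,-5,-2,0,0,0,0,-10,-4,0,0,0.05,0,-15,-6,0,0,0.1,0,-19.5,-8,0,0,0.1,0.5,-24,-10,0,0,0.1,0.5,-28.5,-12,0,0,0.1,0.5,-33,-14,0,0,0.1,1,-37,-16,0,0,0.1,1.1,-41,-18,0,0,0.1,1.1,-44.2,-20,0,0,0.1]

```text
time: 10.65
tool_pos: [0.5916, -0.3131, 0.2991]
eef_rot: [-0.001, -0.173, 0.985, 0.0]
contact_force: [-0.6, -0.3, 0.6]
grip_width: 0.0853
```

Emit:
drive_tool:
  commands: [0,0,-3,0,0,0,0,0,-6,0,0,0,0,0,-8,0,0,0,0,0,-8,0,0,0,0,0,-8,0,0,0,0,0,-8,0,0,0]

```text
time: 11.25
tool_pos: [0.5933, -0.3109, 0.2227]
eef_rot: [0.001, -0.174, 0.985, -0.001]
contact_force: [-0.2, -0.5, -0.3]
grip_width: 0.0854
```

```bash
python3 - <<'E'
from h import *
f=grab('wrist','w7');s=robot.get_state();R=np.asarray(f['R']); print(-R.T@f['t'],s['tool_pos'],np.arctan2(-R[0,0],R[0,1]),s['time'])
print('expect',[pix(f,[.5925+np.cos(.35)*a-np.sin(.35)*b,-.311+np.sin(.35)*a+np.cos(.35)*b,.028]) for a,b in((.045,.03),(.045,-.03),(-.045,-.03),(-.045,.03))])
im=cv2.imread('pics/w7.png')
cv2.imwrite('pics/w7b.png',np.clip(cv2.resize(im[60:340,110:510],(800,560),interpolation=cv2.INTER_CUBIC)*1.4,0,255).astype(np.uint8))
E
```

```text
[ 0.52271593 -0.3362946   0.35644266] [ 0.59340109 -0.31095082  0.22277911] 0.3491417568399513 11.3
expect [(346.11925891684444, 255.90697969159288), (277.9413067270608, 255.91836497596813), (275.0432492304329, 151.65535617959367), (348.9339948222396, 151.60326341415518)]
```

View pics/w7b.png

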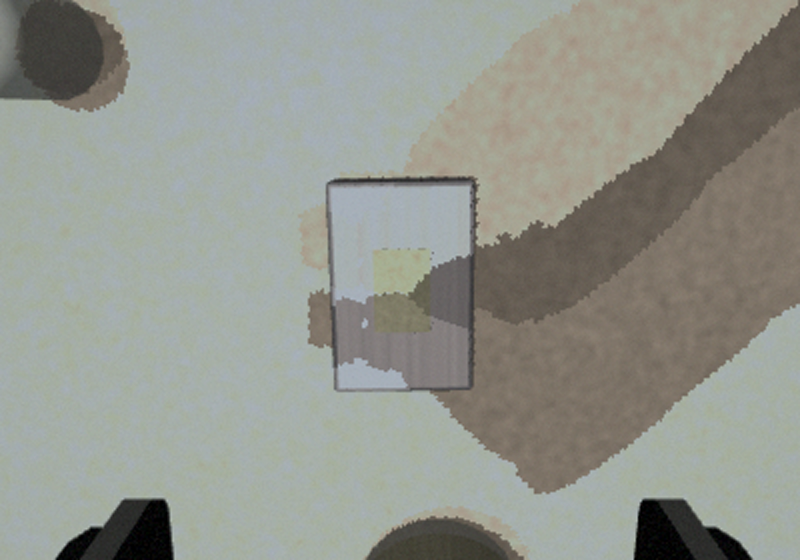

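The flat lid in full pixels is (274,151.5)–(346.5,255), within 1 px of prediction, so the TCP is placed right for a straight descent.

Emit:
drive_tool:
  commands: [0,0,-4,0,0,0,0,0,-8,0,0,0,0,0,-12,0,0,0,0,0,-16,0,0,0,0,0,-19,0,0,0,0,0,-20.3,0,0,0,0,0,-21.2,0,0,0,0,0,-21.2,0,0,0,0,0,-21.2,0,0,0,0,0,-21.2,0,0,0]

```text
time: 12.3
tool_pos: [0.5939, -0.3114, 0.0109]
eef_rot: [0.001, -0.174, 0.985, -0.001]
contact_force: [0.3, 0.5, 0.4]
grip_width: 0.0854
```

Emit:
drive_tool:
  commands: [0,0,0,0,0,0,0,0,0,0,0,0,0,0,0,0,0,0,0,0,0,0,0,0,0,0,0,0,0,0,0,0,0,0,0,0,0,0,0,0,0,0,0,0,0,0,0,0]
  claw: 5.0

```text
time: 13.1
tool_pos: [0.5933, -0.3111, 0.0102]
eef_rot: [0.001, -0.174, 0.985, -0.001]
contact_force: [-1.4, 0.4, 6.3]
grip_width: 0.0589
```

```bash
python3 - <<'E'
from h import *
f=grab('wrist','w8');s=robot.get_state();R=np.asarray(f['R']); print(-R.T@f['t'],s['tool_pos'],np.arctan2(-R[0,0],R[0,1]),s['time'],s['grip_width'],s['contact_force'])
E
```

```text
[ 0.52284137 -0.33654057  0.14400094] [ 0.59333107 -0.31110783  0.01016738] 0.3489769577766925 13.15 0.058876842433561366 [-0.19629045 -0.84258714  6.12379395]
```

Emit:
drive_tool:
  commands: [0,0,3,0,0,0,0,0,7,0,0,0,0,0,11.5,0,0,0,0,0,16,0,0,0,0,3,18,0,0,0,0,7,18,0,0,-0.02,0,11.5,18,0,0,-0.04,0,16,18,0,0,-0.06,0,20.5,18,0,0,-0.08,0,25,18,0,0,-0.1]

```text
time: 14.15
tool_pos: [0.5917, -0.0589, 0.1885]
eef_rot: [-0.0, -0.124, 0.992, 0.0]
contact_force: [0.6, 0.1, -3.6]
grip_width: 0.0588
```

Emit:
drive_tool:
  commands: [0,4.5,0,0,0,0,-0.3,9,0,0,0,0,-0.5,13,0,0,0,0,-0.67,16.5,0,0,0,0,-0.67,19.25,0,0,0,0,-0.67,19.25,0,0,0,0,-0.67,19.25,0,0,0,0,-0.67,19.25,-2,0,0,0,-0.67,19.25,-3.5,0,0,0,-0.67,19.25,-3.5,0,0,0]

```text
time: 15.15
tool_pos: [0.584, 0.1301, 0.1515]
eef_rot: [-0.002, -0.123, 0.992, -0.0]
contact_force: [-0.8, -1.1, -3.0]
grip_width: 0.0589
```

```bash
python3 - <<'E'
from h import *
for i in range(2):
    f=grab('wrist','w9');s=robot.get_state();R=np.asarray(f['R']); print(-R.T@f['t'],s['tool_pos'],np.arctan2(-R[0,0],R[0,1]),s['time'],s['grip_width'],s['contact_force'])
E
```

```text
[0.51203559 0.11213937 0.28577539] [0.58478328 0.13043884 0.15281575] 0.24732918366786869 15.2 0.05911500055506915 [ 0.59825602  0.05432441 -3.03912535]
[0.51259771 0.11236738 0.28698305] [0.58558477 0.13075331 0.15383393] 0.24741057282410378 15.25 0.05922829976566989 [-0.09249799 -0.71537869 -3.03039653]
```

Emit:
drive_tool:
  commands: [0.05,0.05,0,0,0,0.0015,0.05,0.05,0,0,0,0.0015,0.05,0.05,-0.3,0,0,0.0015,0.05,0.05,-0.6,0,0,0.0015,0.05,0.05,-0.6,0,0,0.0015,0.05,0.05,-0.6,0,0,0.0015]

```text
time: 15.85
tool_pos: [0.5862, 0.1324, 0.1477]
eef_rot: [-0.0, -0.125, 0.992, -0.0]
contact_force: [-0.6, 0.3, -2.7]
grip_width: 0.0591
```

```bash
python3 - <<'E'
from h import *
for i in range(2):
    f=grab('wrist','w9');s=robot.get_state();R=np.asarray(f['R']); print(-R.T@f['t'],s['tool_pos'],np.arctan2(-R[0,0],R[0,1]),s['time'],s['grip_width'],s['contact_force'])
E
```

```text
[0.51373276 0.1139907  0.28167641] [0.58625822 0.13238246 0.1478241 ] 0.2505638179307756 15.9 0.058915574779062674 [-0.02211765  0.27676869 -3.44720452]
[0.51380973 0.11400627 0.28177527] [0.58634639 0.13241878 0.14790114] 0.250557734676456 15.95 0.05940088017837115 [-0.04881195 -0.46880418 -2.47022891]
```

Emit:
drive_tool:
  commands: [0.03,-0.1,0,0,0,-0.0015,0.03,-0.1,0,0,0,-0.0015,0.03,-0.1,-0.1,0,0,-0.0015,0.03,-0.1,-0.2,0,0,-0.0015,0.03,-0.1,-0.25,0,0,-0.0015,0.03,-0.1,-0.25,0,0,-0.0015,0.03,-0.1,-0.25,0,0,-0.0015]

```text
time: 16.65
tool_pos: [0.5866, 0.1314, 0.1454]
eef_rot: [-0.0, -0.124, 0.992, 0.0]
contact_force: [-1.2, 0.3, -3.2]
grip_width: 0.0592
```

Emit:
drive_tool:
  commands: [0,0,-0.04,0,0,0,0,0,-0.08,0,0,0,0,0,-0.08,0,0,0]

```text
time: 16.95
tool_pos: [0.5866, 0.1313, 0.1445]
eef_rot: [-0.0, -0.124, 0.992, -0.0]
contact_force: [-0.6, -0.3, -2.1]
grip_width: 0.0587
```

Emit:
drive_tool:
  commands: [0,0,-0.05,0,0,0,0,0,-0.05,0,0,0,0,0,-0.05,0,0,0]

```text
time: 17.25
tool_pos: [0.5867, 0.1314, 0.1442]
eef_rot: [0.0, -0.124, 0.992, 0.0]
contact_force: [1.0, 0.3, -2.2]
grip_width: 0.0588
```

Emit:
drive_tool:
  commands: [0,0,-0.04,0,0,0,0,0,-0.04,0,0,0,0,0,-0.04,0,0,0]

```text
time: 17.55
tool_pos: [0.5867, 0.1313, 0.1442]
eef_rot: [0.0, -0.124, 0.992, -0.0]
contact_force: [-2.0, -0.4, 4.2]
grip_width: 0.059
```

Emit:
drive_tool:
  commands: [0,0,0,0,0,0,0,0,0,0,0,0,0,0,0,0,0,0,0,0,0,0,0,0,0,0,0.7,0,0,0,0,0,3,0,0,0,0,0,7,0,0,0,0,0,11.5,0,0,0,0,0,16,0,0,0,0,0,21,0,0,0]
  claw: 7.6

```text
time: 18.55
tool_pos: [0.586, 0.1312, 0.3557]
eef_rot: [-0.0, -0.124, 0.992, 0.0]
contact_force: [1.2, -0.2, -0.3]
grip_width: 0.0762
```

Emit:
drive_tool:
  commands: [0,0,0,0,0,0,0,0,0,0,0,0,0,0,0,0,0,0]

```text
time: 18.85
tool_pos: [0.5862, 0.1312, 0.3528]
eef_rot: [-0.001, -0.124, 0.992, -0.0]
contact_force: [-0.1, 0.9, -0.5]
grip_width: 0.076
```

```bash
python3 - <<'E'
from h import *
f=grab('wrist','w10');g=grab('scene','s10');s=robot.get_state();R=np.asarray(f['R']); print(-R.T@f['t'],s['tool_pos'],np.arctan2(-R[0,0],R[0,1]),s['time'])
E
```

```text
[0.51388383 0.11302398 0.48685482] [0.58587772 0.13117584 0.35202295] 0.24895662123095205 18.95
```

Emit:
drive_tool:
  commands: [-1,-5,0,0,0,-0.1,-3,-10,-1,0,0,-0.2,-5,-14.5,-3,0,0,-0.3,-7,-19,-5,0,0,-0.4,-9,-24,-7,0,0,-0.44,-11,-29,-9,0,0,-0.44,-13,-34,-11,0,0,-0.44,-15,-39,-12,0,0,-0.44,-16,-44,-13,0,0,-0.44,-16.4,-49.4,-14,0,0,-0.44]
  claw: 6.0

```text
time: 19.95
tool_pos: [0.4273, -0.3201, 0.2209]
eef_rot: [-0.001, 0.095, 0.995, 0.001]
contact_force: [2.0, 0.4, -0.1]
grip_width: 0.0596
```

Emit:
drive_tool:
  commands: [0,0,0,0,0,0,0,0,0,0,0,0,0,0,0,0,0,0,0,0,0,0,0,0]

```text
time: 20.35
tool_pos: [0.4299, -0.3179, 0.2226]
eef_rot: [-0.0, 0.094, 0.996, 0.0]
contact_force: [0.2, -0.1, -0.4]
grip_width: 0.0602
```

```bash
python3 - <<'E'
from h import *
f=grab('wrist','w11');s=robot.get_state();R=np.asarray(f['R']); print(-R.T@f['t'],s['tool_pos'],np.arctan2(-R[0,0],R[0,1]),s['time'])
u,v=map(int,pix(f,[.4224,-.3629,.03]));print(u,v)
a=cv2.imread('pics/w11.png')[v-50:v+50,u-50:u+50]; b=cv2.imread('pics/w10.png')[110:310,210:410]; c=cv2.imread('pics/s10.png')[150:250,320:420]
z=lambda i,n:cv2.resize(i,(n,n),interpolation=cv2.INTER_CUBIC)
im=np.hstack([z(a,500),np.vstack([z(b,300),z(c,300)][:2])[:600][50:550]])
cv2.imwrite('pics/m11.png',np.clip(np.hstack([np.vstack([z(a,500)*2.0,np.zeros((100,500,3))]),np.vstack([z(b,300),z(c,300)])*1.4]),0,255).astype(np.uint8))
print(u-50,v-50)
E
```

```text
[ 0.35642574 -0.30318349  0.35651921] [ 0.43004334 -0.3180036   0.22273801] -0.18919986997433877 20.4
256 209
206 159
```

View pics/m11.png

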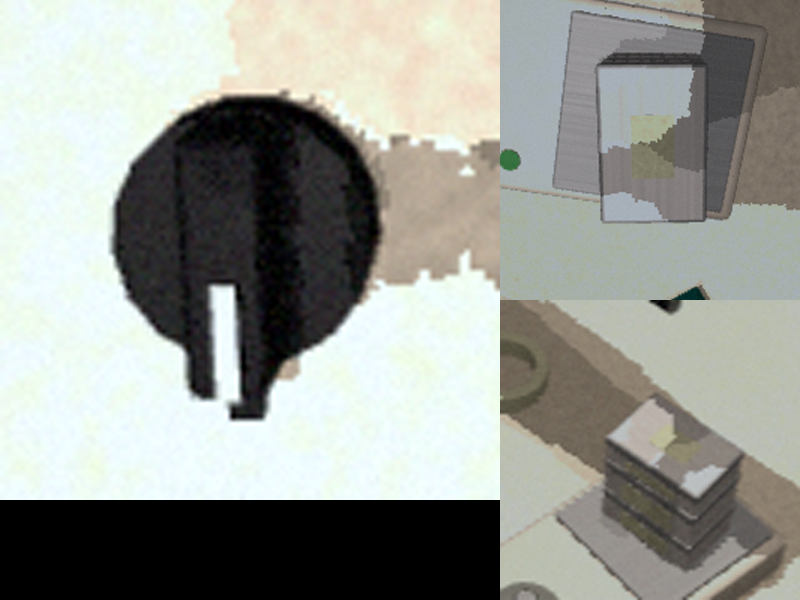

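Stack is square from both views (right panels). In the left panel the knob bar's top runs from crop (216,142) to (228,398), and the white line lies at the lower end, which is +x.

```bash
python3 - <<'E'
from h import *
f=load('w11');k=lambda x,y,z:ray(f,206+x/5,159+y/5,z)
ang=lambda a,b:np.arctan2(*(b-a)[1::-1])
for n,a,b in(('bar',(216,142),(228,398)),('line',(222,285),(229,398)),('left',(180,142),(191,395)),('right',(252,142),(266,400))):
    A,B=k(*a,.042),k(*b,.042);print(n,A[:2],B[:2],'mid',(A+B)[:2]/2,'len',np.linalg.norm(A-B),'ang',ang(A,B))
for z in(.0,.009,.018):print('skirt',z,k(246,230,z)[:2],'w',np.linalg.norm(k(113,230,z)-k(378,230,z)))
b=load('w2');c=lambda x,y,z:ray(b,60+x/2,60+y/2,z)
print('turret ang',ang(c(179.5,234.5,.062),c(161,287,.062)))
# shaft top from high-res threshold crop info: tick principal direction in w2
g=cv2.cvtColor(b['frame'],cv2.COLOR_RGB2GRAY)
sub=g[160:215,110:190];m=((sub>105)&(np.hypot(*(np.mgrid[160:215,110:190]-np.array([177,149.7])[:,None,None]))<32)).astype(np.uint8)
n,l,st,ce=cv2.connectedComponentsWithStats(m)
for i in range(1,n):
  if st[i,4]>4: print(st[i],ce[i]+[110,160], ray(b,*(ce[i]+[110,160]),.062)[:2], ray(b,*(ce[i]+[110,160]),.086)[:2])
E
```

```text
bar [ 0.40155297 -0.36225706] [ 0.44361756 -0.37032129] mid [ 0.42258527 -0.36628918] len 0.04283060972639354 ang -0.18941252750050944
line [ 0.42461746 -0.36679562] [ 0.44364882 -0.37015814] mid [ 0.43413314 -0.36847688] len 0.01932612693273175 ang -0.17487807197845961
left [ 0.40047141 -0.36790296] [ 0.44195315 -0.3762339 ] mid [ 0.42121228 -0.37206843] len 0.04231003466967976 ang -0.1981972711232179
right [ 0.40263456 -0.35661108] [ 0.44514506 -0.3642003 ] mid [ 0.42388981 -0.36040569] len 0.04318262122912758 ang -0.176664484015075
skirt 0.0 [ 0.42444036 -0.36854478] w 0.04861514806838876
skirt 0.009 [ 0.42272339 -0.3668948 ] w 0.047387903308876926
skirt 0.018 [ 0.42100642 -0.36524481] w 0.04616065854936517
turret ang -0.19230589519080554
[29 18  7  5 18] [142.72222222 179.61111111] [ 0.60336223 -0.0242523 ] [ 0.5972115  -0.01529522]
[28 38  5  9 26] [140.07692308 202.07692308] [ 0.62505262 -0.0240195 ] [ 0.61747603 -0.01507773]
```

Knob is at (0.4226,-0.3666) with yaw about -0.187; jaws are already at -0.189. Descend onto the bar.

Emit:
drive_tool:
  commands: [-0.74,-4.86,0,0,0,0,-0.74,-4.86,-3,0,0,0,-0.74,-4.86,-6,0,0,0,-0.74,-4.86,-9,0,0,0,-0.74,-4.86,-12,0,0,0,-0.74,-4.86,-15,0,0,0,-0.74,-4.86,-15,0,0,0,-0.74,-4.86,-15,0,0,0]
  claw: 4.0

```text
time: 21.2
tool_pos: [0.4225, -0.367, 0.073]
eef_rot: [-0.0, 0.095, 0.996, 0.0]
contact_force: [0.9, -0.0, 0.9]
grip_width: 0.0399
```

Emit:
drive_tool:
  commands: [0,0,0,0,0,0,0,0,-1.5,0,0,0,0,0,-3,0,0,0,0,0,-4,0,0,0,0,0,-4.4,0,0,0,0,0,-4.4,0,0,0,0,0,-4.4,0,0,0]

```text
time: 21.9
tool_pos: [0.4227, -0.3682, 0.0294]
eef_rot: [0.0, 0.095, 0.995, -0.0]
contact_force: [0.2, -0.9, 0.3]
grip_width: 0.04
```

Emit:
drive_tool:
  commands: [0,0.1,-0.1,0,0,0,0,0.1,-0.1,0,0,0,0,0.1,-0.1,0,0,0,0,0.1,-0.1,0,0,0,0,0.1,-0.1,0,0,0,0,0.1,-0.1,0,0,0,0,0.1,-0.1,0,0,0,0,0.1,-0.1,0,0,0]
  claw: 0.5
  grip_force: 70

```text
time: 22.7
tool_pos: [0.4226, -0.3671, 0.0282]
eef_rot: [0.0, 0.095, 0.995, -0.0]
contact_force: [-1.3, 0.2, 5.8]
grip_width: 0.0127
```

```bash
python3 - <<'E'
from h import *
f=grab('wrist','w12');s=robot.get_state();R=np.asarray(f['R']); print(-R.T@f['t'],s['tool_pos'],np.arctan2(-R[0,0],R[0,1]),s['time'],s['grip_width'],s['contact_force'])
E
```

```text
[ 0.34899165 -0.35207965  0.16201022] [ 0.42258067 -0.36711166  0.02814969] -0.1910212623482299 22.75 0.012475219595493008 [-0.97251853  1.14259849  5.63868153]
```

Emit:
drive_tool:
  commands: [0,0,3,0,0,0,0,0,7,0,0,0,0,0,11.5,0,0,0,0,0,16,0,0,0,2,4,18,0,0,0,4,8,20,0,0,0,6,12,22,0,0,0,8,16,24,0,0,0,10,20,24.2,0,0,0,12,24,24.2,0,0,0]

```text
time: 23.75
tool_pos: [0.5431, -0.1252, 0.2705]
eef_rot: [0.001, 0.095, 0.995, -0.0]
contact_force: [1.7, 0.1, -1.0]
grip_width: 0.0129
```

Emit:
drive_tool:
  commands: [2,4,0,0,0,0,4,7.5,0,0,0,0,6.7,10.7,0,0,0,0,6.7,10.7,0,0,0,0,6.7,10.7,0,0,0,0,6.7,10.7,0,0,0,0,6.7,10.7,0,0,0,0]

```text
time: 24.45
tool_pos: [0.6085, -0.0209, 0.2696]
eef_rot: [-0.0, 0.096, 0.995, -0.0]
contact_force: [0.3, -0.4, -1.6]
grip_width: 0.0123
```

```bash
python3 - <<'E'
from h import *
f=grab('wrist','w13');g=grab('scene','s13');s=robot.get_state();R=np.asarray(f['R']); print(-R.T@f['t'],s['tool_pos'],np.arctan2(-R[0,0],R[0,1]),s['time'],s['grip_width'],s['contact_force'])
u,v=map(int,pix(f,[.6,-.018,.07]));print(u,v,'origin',u-60,v-50)
a=cv2.imread('pics/w13.png')[v-50:v+60,u-60:u+60];
cv2.imwrite('pics/m13.png',np.clip(cv2.resize(a,(600,550),interpolation=cv2.INTER_CUBIC)*1.3,0,255).astype(np.uint8))
E
```

```text
[ 0.53510142 -0.00583342  0.40354462] [ 0.60872557 -0.02085125  0.26978098] -0.19257285825181011 24.55 0.012653727260750933 [0.30337254 0.88760674 0.30641051]
312 195 origin 252 145
```

View pics/m13.png

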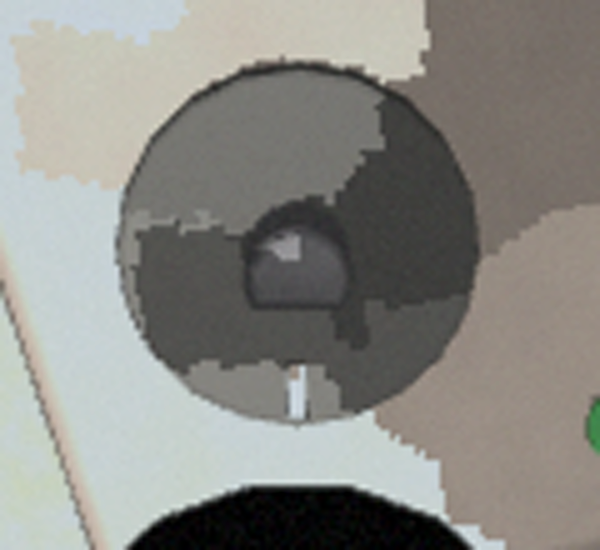

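Turret disc spans crop x 118–478, y 70–422; tick at (297,392); the D-shaft's flat is horizontal at y≈305, x 250–348, so the yaw already matches.

```bash
python3 - <<'E'
from h import *
f=load('w13');k=lambda x,y,z:ray(f,252+x/5,145+y/5,z)
c=k(298,247,.062);t=k(297,392,.062);print('disc',c,'w',np.linalg.norm(k(118,247,.062)-k(478,247,.062)),'h',np.linalg.norm(k(298,71,.062)-k(298,422,.062)),'ang',np.arctan2(*(t-c)[1::-1]))
print('shaft',k(299,275,.085),k(299,305,.085)); a,b=k(250,305,.084),k(348,305,.084);print('flat normal ang',np.arctan2(*(b-a)[1::-1])-np.pi/2)
E
```

```text
disc [ 0.60018603 -0.01841563  0.062     ] w 0.06276451577224113 h 0.06198890011897514 ang -0.19923362245770865
shaft [ 0.60037809 -0.0182933   0.085     ] [ 0.6052898 -0.0192495  0.085    ]
flat normal ang -0.19252762757753095
```

Shaft at (0.6003,-0.0184), yaw -0.195. Move above it, underside about 8 mm over the shaft top.

Emit:
drive_tool:
  commands: [-0.84,0.24,0,0,0,-0.003,-0.84,0.24,-3.5,0,0,-0.003,-0.84,0.24,-7,0,0,-0.003,-0.84,0.24,-10.5,0,0,-0.003,-0.84,0.24,-13.5,0,0,-0.003,-0.84,0.24,-14.7,0,0,-0.003,-0.84,0.24,-14.7,0,0,-0.003,-0.84,0.24,-14.7,0,0,-0.003,-0.84,0.24,-14.7,0,0,-0.003]
  grip_force: 90

```text
time: 25.45
tool_pos: [0.6022, -0.0175, 0.1246]
eef_rot: [0.002, 0.097, 0.995, 0.0]
contact_force: [0.0, 0.4, -0.4]
grip_width: 0.0125
```

```bash
python3 - <<'E'
from h import *
for i in range(2):
    f=robot.grab_frame('wrist');s=robot.get_state();R=np.asarray(f['R']); print(-R.T@f['t'],s['tool_pos'],np.arctan2(-R[0,0],R[0,1]),s['time'],s['contact_force'])
E
```

```text
[ 0.52833216 -0.00230073  0.25832783] [ 0.60217461 -0.0174712   0.1245254 ] -0.1941561482946126 25.5 [-0.49511557 -0.25794562 -0.17400559]
[ 0.52830398 -0.00228348  0.25823261] [ 0.60198954 -0.01744596  0.12432012] -0.19411410181125277 25.55 [ 0.95472234 -1.12398146  0.0798013 ]
```

Emit:
drive_tool:
  commands: [-0.16,-0.1,0,0,0,0,-0.16,-0.1,0,0,0,0,-0.16,-0.1,-0.2,0,0,0,-0.16,-0.1,-0.4,0,0,0,-0.16,-0.1,-0.6,0,0,0,-0.16,-0.1,-0.6,0,0,0,-0.16,-0.1,-0.6,0,0,0]

```text
time: 26.25
tool_pos: [0.5991, -0.0184, 0.1164]
eef_rot: [-0.0, 0.097, 0.995, -0.0]
contact_force: [-0.4, 0.6, -1.1]
grip_width: 0.0121
```

Emit:
drive_tool:
  commands: [0.11,-0.02,0,0,0,0,0.11,-0.02,0,0,0,0,0.11,-0.02,-0.15,0,0,0,0.11,-0.02,-0.3,0,0,0,0.11,-0.02,-0.45,0,0,0,0.11,-0.02,-0.6,0,0,0,0.11,-0.02,-0.6,0,0,0]

```text
time: 26.95
tool_pos: [0.6002, -0.0187, 0.1103]
eef_rot: [-0.0, 0.097, 0.995, -0.0]
contact_force: [1.2, -0.6, -1.3]
grip_width: 0.0122
```

Underside is 4 mm below the shaft top with no force, so the knob has entered. Continue.

Emit:
drive_tool:
  commands: [0,0,-0.2,0,0,0,0,0,-0.4,0,0,0,0,0,-0.6,0,0,0,0,0,-0.8,0,0,0,0,0,-0.95,0,0,0,0,0,-1.05,0,0,0,0,0,-1.05,0,0,0,0,0,-1.05,0,0,0]

```text
time: 27.75
tool_pos: [0.6003, -0.0187, 0.0999]
eef_rot: [-0.0, 0.097, 0.995, -0.0]
contact_force: [0.6, -2.6, -1.3]
grip_width: 0.0119
```

Emit:
drive_tool:
  commands: [0,0,-0.1,0,0,0,0,0,-0.2,0,0,0,0,0,-0.3,0,0,0,0,0,-0.4,0,0,0,0,0,-0.4,0,0,0]
  grip_force: 110

```text
time: 28.25
tool_pos: [0.6005, -0.0187, 0.0965]
eef_rot: [0.0, 0.097, 0.995, -0.0]
contact_force: [-1.3, -1.9, 5.9]
grip_width: 0.0117
```

Emit:
drive_tool:
  commands: [0,0,-0.1,0,0,0,0,0,-0.2,0,0,0,0,0,-0.3,0,0,0,0,0,-0.3,0,0,0,0,0,-0.3,0,0,0]

```text
time: 28.75
tool_pos: [0.6005, -0.0187, 0.0939]
eef_rot: [0.0, 0.097, 0.995, -0.0]
contact_force: [-2.0, -2.4, 8.7]
grip_width: 0.0116
```

Emit:
drive_tool:
  commands: [0,0,-0.1,0,0,0,0,0,-0.2,0,0,0,0,0,-0.25,0,0,0,0,0,-0.25,0,0,0,0,0,-0.25,0,0,0]

```text
time: 29.25
tool_pos: [0.6006, -0.0187, 0.0922]
eef_rot: [0.001, 0.097, 0.995, -0.0]
contact_force: [-2.7, -2.4, 12.9]
grip_width: 0.0116
```

Emit:
drive_tool:
  commands: [0,0,-0.05,0,0,0,0,0,-0.05,0,0,0,0,0,-0.05,0,0,0]

```text
time: 29.55
tool_pos: [0.6007, -0.0187, 0.0921]
eef_rot: [0.001, 0.097, 0.995, -0.0]
contact_force: [-4.5, -1.6, 16.8]
grip_width: 0.0115
```

Emit:
drive_tool:
  commands: [0,0,-0.05,0,0,0,0,0,-0.05,0,0,0,0,0,-0.05,0,0,0,0,0,-0.05,0,0,0,0,0,-0.05,0,0,0,0,0,-0.05,0,0,0,0,0,-0.05,0,0,0,0,0,-0.05,0,0,0]

```text
time: 30.35
tool_pos: [0.6007, -0.0187, 0.0921]
eef_rot: [0.001, 0.097, 0.995, 0.0]
contact_force: [-6.2, -2.9, 20.6]
grip_width: 0.0117
```

```bash
python3 - <<'E'
from h import *
g=grab('scene','s14')
# stack unchanged since release?
a=load('s10')['frame'][150:225,350:420].astype(int);b=g['frame'][150:225,350:420].astype(int)
m=np.abs(cv2.Canny(a.astype(np.uint8),60,120).astype(int)-cv2.Canny(b.astype(np.uint8),60,120)).mean()
A,B=[cv2.cvtColor(x.astype(np.uint8),cv2.COLOR_RGB2GRAY).astype(np.float32) for x in(a,b)]
print(m,cv2.phaseCorrelate(A,B))
s=robot.get_state();print(s['time'],s['tool_pos'],s['contact_force'],s['grip_width'])
E
```

```text
22.634285714285713 ((-0.5157798233003206, -0.05949083041766556), 0.2821366684525101)
30.4 [ 0.60075116 -0.01866768  0.09211986] [-6.11272014 -2.66099746 19.29986804] 0.01152422362401041
```

At the stop: the underside works out to 63.9 mm against an expected 64 mm, steady at about 20 N. Handing in.

```bash
python3 -c "
from cell import robot
print(robot.close_job())"
```

```text
the job is handed in; nothing more can be done
None
```

I stacked case_tall on case_base and case_flat on top. I then fitted the knob on the D-shaft, pressed it to the bottom stop and handed in at about 30.4 s, still gripping and pressing.

- **Knob:** The last readings put its underside at about 63.9 mm. A fully seated, fully pressed knob should sit at 64 mm. It held steady at about 20 N, and extra push added force but no travel.
- **Stack:** The wrist and scene pictures taken after the last case was placed showed the stack square. My estimate is about 1 mm of alignment error.
- **Checks that disagreed or were weak:**
  - The top camera read about 3 to 4.5 mm off the wrist camera. I worked from wrist readings taken at the same relative pose so the offset cancelled.
  - A final automatic comparison of the stack in the scene view suggested a 0.5-pixel shift. Its confidence was low (0.28), and I put it down to shadows from the arm.
  - I had used all 12 picture views by then, so I did not confirm the final stack by eye.

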